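# Lay the ceramic seal ring on the flange

### The arm

A 7-joint arm with a two-finger parallel gripper is mounted at the origin on the work surface. World frame = base frame: x ahead of the robot, y to its left, z up, the work surface at z = 0. Lengths are in m, angles in rad, forces in N, time in s.
With the tool pointing down it reaches from about 0.4 to 0.925 m from the base axis. Payload 5.6 kg.
Tool frame: the origin (TCP) lies midway between the tips of the shut fingers; the grasp point (between the pads) lies 19 mm behind it; z points along the fingers, x is the direction in which the jaws open and shut, and the axes are right-handed (so a half turn about z gives the same grasp; the last joint's range is limited). The gripper opens to 85 mm and grips with 20 to 120 N. Pads are 22 mm wide; open, the fingers measure 114 mm over their backs; the gripper's body (76 mm by 85 mm) begins 54 mm behind the grasp point. The pads swing forward as they close: fully open they stand 13 mm farther back than shut.
Start: joints at [-1.171, 0.468, -0.012, 1.603, 0.006, 1.071, -0.056], TCP at [0.279, 0.587, 0.231] pointing down, gripper open.
Joint ranges: [-2.53, 2.53], [-0.31, 2.02], [-1.57, 1.55], [0.28, 2.44], [-1.29, 4.43], [0.15, 1.84], [-2.92, 2.92]. Speed limits (rad/s): [2.57, 2.57, 3.14, 3.14, 3.14, 3.14, 3.14].

### API

Orientations are given as a unit quaternion [w, x, y, z].
In Python, from plant import bot, get_image, get_calibration, workorder gives the robot as it stands. The module is installed in compiled form; this text tells all that it offers.
- The arm moves only by the tool drive_tool, never from a script. Its argument "steps" is a list of rows, each an object with "translation": the shift along the tool's x, y, z in m, a list of three; "turn": the turn, a rotation vector about the tool's x, y, z in degrees, a list of three; "fingers": the opening in per cent of the stroke, from 0 (shut) to 100 (fully open). In form: [{"translation": [dx, dy, dz], "turn": [rx, ry, rz], "fingers": fingers}, ...]. A call has 1 to 12 rows; each row shifts and turns the commanded pose from where the row before left it, along the tool's axes as they then stand; what a row does not reach is not made up. A row lasts 1/10 s, in which the tool goes at most 50 mm and 8.59 degrees, less where a joint would pass 70% of its speed; a pose out of reach is approached as far as the arm can. A call with a gripper value outside its range is refused whole. The fingers move at their own pace and stop on an object; "squeeze" is the grip in N (left out, the last holds). Time passes only in rows, so rows that do not move let the fingers close. It gives the time, the measured TCP pose, the force and the opening at its end, in the units of the state.
- bot.observe(): the state, without advancing time (a new reading comes with each control period).
- get_image(name): name is "scene" or "top" or "wrist"; returns (picture, depth): 480x640x3 uint8, red, green, blue; 480x640 float32, m along the optical axis (not along the pixel's ray), 0 where there is no reading.
- get_calibration(name): a dict with "fx", "fy", "cx", "cy" (pixels), "R" (3x3) and "t" (3): a world point X has camera coordinates R X + t. Camera axes: x right, y down, z forward; pixel columns grow to the right and rows downward; lengths in m; the calibration is good to about 2 mm. A picture is of the moment at which its call begins: read the wrist's pose just before it. get_calibration takes no time and is no camera call; for the wrist camera it gives the pose at the moment of the call.
- workorder.job_done(): hands the job in, once; it reports no verdict.
The state is a dict: "time_s": time; "joints": joint angles; "joint_velocities": joint speeds; "joint_efforts": joint torques, N m; "eef_pos": TCP position; "ee_rot": TCP orientation; "contact_force": force on the tool from outside, world axes, zero at the start; "wrist_torque": the same for the moment, N m; "width": finger opening in m.
Only numpy, scipy, OpenCV 4.12 (cv2) and the standard library are available. Lean on these libraries where they do the work, as an engineer would, in place of code of your own. Each camera call takes 0.05 s, during which the arm holds its last target.

### The job

Pick up the brittle white ceramic seal ring from the bench with a light grip and lay it flat on the bright sealing face of the flange in the vice, centred over the bore. Set it down softly, neither dropped nor pressed, so that it does not crack. Leave the brass ring and the black ring where they lie.

Things in the scene. Friction and masses are not known exactly. Their poses are not given: they have to be found in the camera images.
- ceramic_ring: glossy white ceramic ring, 50 mm outside, 34 mm inside diameter, 30 mm tall, 80 to 150 g, lying flat on the bench. Origin: on its axis at its underside; z up along the axis. Brittle: cracks if gripped with more than 45 N per finger (90 N both together), dropped from more than 12 mm, or pressed on the flange with more than 40 N. A grip of 20 to 30 N holds it.
- flange_seat (a point): centre of the sealing face on top of the flange, level with it, 150 mm above the bench; z up. Flat bright steel ring, 84 mm outside diameter, 2 mm proud of a dark square flange (116 mm), round a dark 32 mm bore. The flange heads a pipe fixed upright in a blue vice (240 mm long along x at zero yaw, copper jaws 150 mm wide, 95 mm high). Nothing stands above the face.
- brass_ring: yellow brass ring of the same size as the ceramic one, standing flat on the bench; leave it. Origin: on its axis at its underside.
- black_ring: black plastic ring of the same size as the ceramic one, standing flat on the bench; leave it. Origin: on its axis at its underside.
Not all that is in view belongs to the job. What is meant by the ceramic_ring is not blue or purple, and is the smaller of those in its own colour.

How it is judged:
By the outcome, as a careful person would: the job done as asked, in the order asked, and still so for the second after the job is handed in, with the robot touching nothing.
It also fails if it takes over 38 s, if anything falls off the work surface, if the arm or the gripper's body presses on something with over 40 N, if the wrist force passes 120 N, or if a joint passes its speed limit or range.

## Working session

There is one attempt and no reset: what is moved stays moved. The work goes in short steps, Python scripts to look and compute and a tool call to move; the robot and the scene stay as the last step left them, time stands still between calls to the robot, and variables do not carry over. Pictures are saved under pics/ and viewed, and the job is handed in when it is done.

Besides the shell and the picture viewer there is one more tool, called after "Request:" in YAML: its name, and indented under it one key for each argument. drive_tool: Moves the arm, as the interface text tells. Its arguments: {"type":"object","properties":{"steps":{"type":"array"},"squeeze":{"type":"number"}},"required":["steps"]}

```bash
mkdir -p pics; cat > h.py <<'E'
import numpy as np, cv2
from plant import bot,get_image,get_calibration,workorder
def snap(n,f):
    c=get_calibration(n); p,d=get_image(n); cv2.imwrite(f'pics/{f}.png',p[:,:,::-1]); np.savez(f'pics/{f}.npz',p=p,d=d,**{k:np.array(v) for k,v in c.items()}); return p,d,c
def load(f): 
    z=np.load(f'pics/{f}.npz'); return z['p'],z['d'],{k:z[k] for k in ['fx','fy','cx','cy','R','t']}
def world(c,d):
    v,u=np.indices(d.shape); X=np.stack([(u-c['cx'])/c['fx']*d,(v-c['cy'])/c['fy']*d,d],-1)
    return (X-np.array(c['t']))@np.array(c['R'])
E
python3 - <<'E'
from h import *
print(bot.observe())
snap('top','top1'); snap('scene','scene1')
E
```

```text
{'time_s': 0.0, 'joints': array([-1.17099788,  0.46837851, -0.01160693,  1.60364393,  0.00597649,
        1.07140285, -0.05630918]), 'joint_velocities': array([ 8.56270495e-04,  1.39877979e-03, -2.04767618e-03, -4.53459011e-05,
        5.13101125e-06, -3.84866681e-04,  4.30841206e-04]), 'joint_efforts': array([ 8.78491937e-05, -5.32384157e+01,  2.12744105e-02, -2.51293981e+01,
        1.12842716e-02,  8.00014328e-03, -2.03618737e-05]), 'eef_pos': array([0.2783155 , 0.58677073, 0.23032906]), 'ee_rot': array([ 5.23233442e-04,  8.45145376e-01,  5.34535766e-01, -7.31034701e-04]), 'contact_force': array([-0.27402392, -0.55358379, -0.78547578]), 'wrist_torque': array([-0.03637214, -0.03681474,  0.03548548]), 'width': 0.08556862167300011}
```

View pics/top1.png

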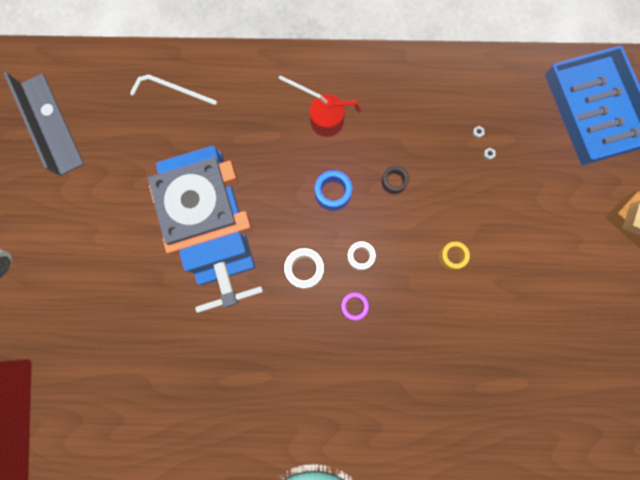

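View pics/scene1.png

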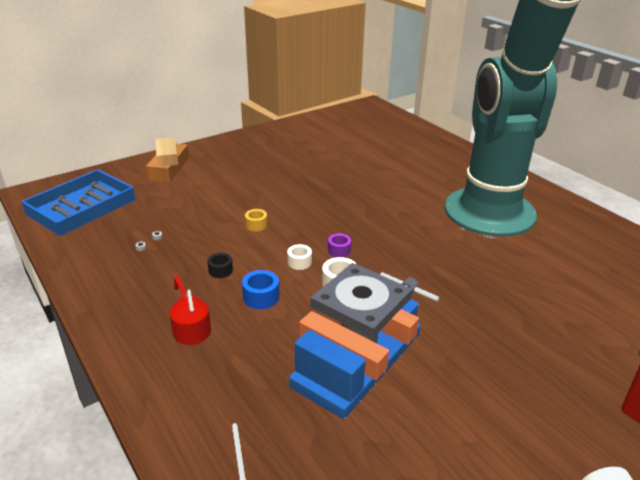

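Top view: the candidates are the small white ring at (361,255), a larger white ring at (304,268), a purple ring at (355,306) and a large blue ring at (333,189). Brass is at (456,255) and black at (395,180). The description (not blue or purple, the smaller of the white ones) points to (361,255). The flange bore is at (190,199).

```bash
python3 - <<'E'
from h import *
p,d,c=load('top1'); W=world(c,d)
print(c['R'],c['t'],c['fx'])
for n,(u,v) in dict(small=(361,255),big=(304,268),purp=(355,306),brass=(456,255),black=(395,180),blue=(333,189)).items():
    w=W[v-30:v+31,u-30:u+31].reshape(-1,3); print(n,W[v,u].round(4),end=' ')
    z=w[:,2]; m=(z>.02)&(np.hypot(*(w[:,:2]-W[v,u,:2]).T)<.045); q=w[m]; top=q[q[:,2]>np.percentile(q[:,2],50)-.004]
    (x,y),r=cv2.minEnclosingCircle(top[:,:2].astype(np.float32)); print('top z',np.median(top[:,2]).round(4),'c',round(x,4),round(y,4),'r',round(r,4),'mean',top.mean(0).round(4), len(top))
hsv=cv2.cvtColor(p,cv2.COLOR_RGB2HSV)
u,v=190,199; s=np.s_[v-45:v+46,u-45:u+46]
w=W[s].reshape(-1,3); h=hsv[s].reshape(-1,3)
face=(h[:,2]>170)&(h[:,1]<40)&(w[:,2]>.13)
q=w[face]; (x,y),r=cv2.minEnclosingCircle(q[:,:2].astype(np.float32)); print('face',x,y,r,q.mean(0),np.median(q[:,2]))
m=w[:,2]>.14; print('flange rect',cv2.minAreaRect(w[m][:,:2].astype(np.float32)))
a=cv2.resize(p[215:330,270:400],None,fx=5,fy=5,interpolation=2)[:,:,::-1];cv2.imwrite('pics/crop1.png',a)
E
```

```text
[[ 0.02236279 -0.99967641 -0.01212363]
 [-0.98569824 -0.02002083 -0.16732648]
 [ 0.16702961  0.01569213 -0.985827  ]] [-0.00463958  0.51656305  0.78989277] 454.14154383192357
small [ 0.4924 -0.079  -0.0021] top z 0.0297 c 0.489 -0.0766 r 0.025 mean [ 0.4887 -0.0764  0.0297] 305
big [0.4646 0.0297 0.0017] top z 0.0424 c 0.4621 0.0292 r 0.0353 mean [0.4618 0.029  0.0424] 629
purp [ 0.3952 -0.0683 -0.0029] top z 0.0299 c 0.3954 -0.0651 r 0.025 mean [ 0.3949 -0.0651  0.0299] 322
brass [ 0.4957 -0.2599  0.0012] top z 0.0297 c 0.4931 -0.2504 r 0.0249 mean [ 0.4929 -0.2502  0.0296] 319
black [ 0.6429 -0.1451 -0.0014] top z 0.0293 c 0.638 -0.1419 r 0.0256 mean [ 0.6376 -0.141   0.0293] 297
blue [ 0.6216 -0.023   0.0009] top z 0.0418 c 0.6123 -0.0221 r 0.0352 mean [ 0.6118 -0.0219  0.0418] 575
face 0.48229002952575684 0.11983437836170197 0.1644851267337799 [0.5579481  0.21209599 0.15169129] 0.14981811298311382
flange rect ((0.47639739513397217, 0.1530303955078125), (0.34742727875709534, 0.14347419142723083), 35.755462646484375)
```

View pics/crop1.png

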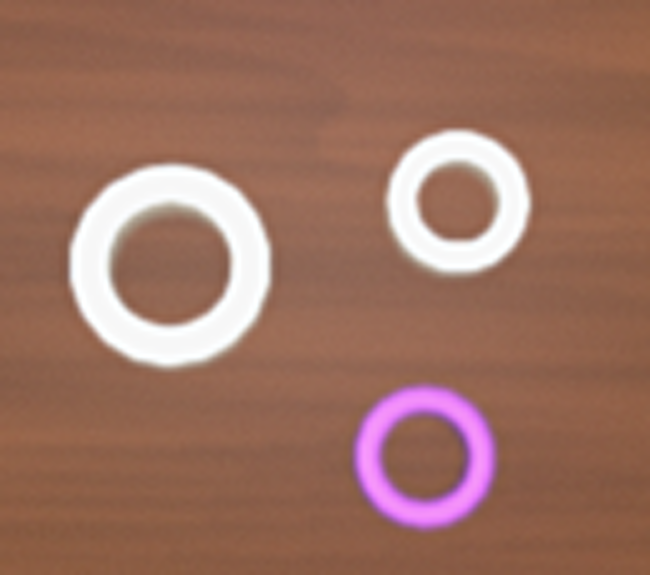

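```bash
python3 - <<'E'
from h import *
p,d,c=load('top1'); W=world(c,d)
hsv=cv2.cvtColor(p,cv2.COLOR_RGB2HSV)
u,v=190,199; s=np.s_[v-50:v+51,u-50:u+51]
w=W[s]; h=hsv[s]
m=((h[...,2]>170)&(h[...,1]<40)&(abs(w[...,2]-.15)<.01)).astype(np.uint8)
n,l,st,ce=cv2.connectedComponentsWithStats(m); k=1+np.argmax(st[1:,4]); 
cs,hi=cv2.findContours((l==k).astype(np.uint8),cv2.RETR_CCOMP,cv2.CHAIN_APPROX_NONE)
for q in cs:
    if len(q)<20: continue
    P=w[q[:,0,1],q[:,0,0]]; A=np.c_[2*P[:,:2],np.ones(len(P))]; x=np.linalg.lstsq(A,(P[:,:2]**2).sum(1),rcond=None)[0]; print('circle',x[:2],np.sqrt(x[2]+x[:2]@x[:2]),P[:,2].mean())
q=w[l==k]; print(q.mean(0),np.median(q[:,2]))
o=bot.observe(); g=np.array([.4888,-.0765,.10]); from scipy.spatial.transform import Rotation as R
r=R.from_quat(o['ee_rot'],scalar_first=True); print('shift tool',r.inv().apply(g-o['eef_pos']), 'yaw', r.as_matrix())
E
```

```text
circle [0.55923496 0.21322513] 0.042702294143154226 0.14827150163754757
circle [0.55877781 0.21275723] 0.015717651326059047 0.1501765814630449
[0.55842413 0.21267265 0.14981099] 0.14981523127463567
shift tool [-0.50896215  0.47435974  0.13129971] yaw [[ 4.28496919e-01  9.03543062e-01 -5.70708157e-04]
 [ 9.03541809e-01 -4.28497279e-01 -1.51063448e-03]
 [-1.60947020e-03  1.31643541e-04 -9.99998696e-01]]
```

Request:
drive_tool:
  steps:
    - {"translation":[-0.03,0.028,0],"turn":[0,0,0],"fingers":100}
    - {"translation":[-0.03,0.028,0],"turn":[0,0,0],"fingers":100}
    - {"translation":[-0.03,0.028,0],"turn":[0,0,0],"fingers":100}
    - {"translation":[-0.03,0.028,0],"turn":[0,0,0],"fingers":100}
    - {"translation":[-0.03,0.028,0],"turn":[0,0,0],"fingers":100}
    - {"translation":[-0.03,0.028,0],"turn":[0,0,0],"fingers":100}
    - {"translation":[-0.03,0.028,0],"turn":[0,0,0],"fingers":100}
    - {"translation":[-0.03,0.028,0],"turn":[0,0,0],"fingers":100}
    - {"translation":[-0.03,0.028,0],"turn":[0,0,0],"fingers":100}
    - {"translation":[-0.03,0.028,0],"turn":[0,0,0],"fingers":100}
    - {"translation":[-0.03,0.028,0],"turn":[0,0,0],"fingers":100}
    - {"translation":[-0.03,0.028,0],"turn":[0,0,0],"fingers":100}
  squeeze: 25

```text
time_s: 1.3
eef_pos: [0.4279, 0.1163, 0.2312]
ee_rot: [-0.0, 0.845, 0.535, 0.0]
contact_force: [0.9, 0.3, 0.3]
width: 0.0855
```

Request:
drive_tool:
  steps:
    - {"translation":[-0.03,0.028,0],"turn":[0,0,0],"fingers":100}
    - {"translation":[-0.03,0.028,0.01],"turn":[0,0,0],"fingers":100}
    - {"translation":[-0.03,0.028,0.02],"turn":[0,0,0],"fingers":100}
    - {"translation":[-0.03,0.028,0.02],"turn":[0,0,0],"fingers":100}
    - {"translation":[-0.02,0.02,0.02],"turn":[0,0,0],"fingers":100}
    - {"translation":[0,0,0.02],"turn":[0,0,0],"fingers":100}
    - {"translation":[0,0,0],"turn":[0,0,0],"fingers":100}
    - {"translation":[0,0,0],"turn":[0,0,0],"fingers":100}

```text
time_s: 2.1
eef_pos: [0.4868, -0.0646, 0.1412]
ee_rot: [-0.0, 0.845, 0.535, -0.0]
contact_force: [-1.2, 0.5, 1.2]
width: 0.0856
```

```bash
python3 - <<'E'
from h import *
o=bot.observe(); print(o['eef_pos'],o['ee_rot'],o['contact_force'])
p,d,c=snap('wrist','w1'); W=world(c,d)
m=(abs(W[...,2]-.03)<.004)&(np.hypot(W[...,0]-.489,W[...,1]+.0765)<.045)
q=W[m]; print(len(q)); (x,y),r=cv2.minEnclosingCircle(q[:,:2].astype(np.float32)); print(x,y,r,q.mean(0))
X=np.array([.489,-.0765,.03]); k=c['R']@X+c['t']; print(k[0]/k[2]*c['fx']+c['cx'],k[1]/k[2]*c['fy']+c['cy'])
E
```

```text
[ 0.48680076 -0.06464835  0.14120919] [-3.67990266e-04  8.45023347e-01  5.34729080e-01 -4.66840981e-04] [-1.22456796  0.52996408  1.18046133]
2121
0.4904862940311432 -0.07728671282529831 0.025164006277918816 [ 0.48949901 -0.07688792  0.03079634]
301.4683451632647 249.22631669774094
```

View pics/w1.png

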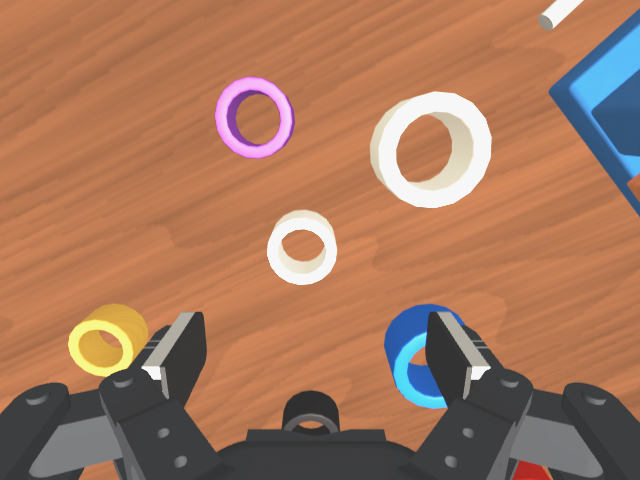

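The wrist view shows the small white ring at (302,249). It agrees with the top camera to about 1 mm and sits clear between the jaws. Next I correct the offset and go down.

Request:
drive_tool:
  steps:
    - {"translation":[-0.01,0.0075,0],"turn":[0,0,0],"fingers":100}
    - {"translation":[0,0,0.02],"turn":[0,0,0],"fingers":100}
    - {"translation":[0,0,0.03],"turn":[0,0,0],"fingers":100}
    - {"translation":[0,0,0.03],"turn":[0,0,0],"fingers":100}
    - {"translation":[0,0,0.02],"turn":[0,0,0],"fingers":100}
    - {"translation":[0,0,0.01],"turn":[0,0,0],"fingers":100}
    - {"translation":[0,0,0.01],"turn":[0,0,0],"fingers":100}
    - {"translation":[0,0,0.01],"turn":[0,0,0],"fingers":100}
    - {"translation":[0,0,0.004],"turn":[0,0,0],"fingers":100}
    - {"translation":[0,0,0],"turn":[0,0,0],"fingers":100}
    - {"translation":[0,0,0],"turn":[0,0,0],"fingers":100}

```text
time_s: 3.25
eef_pos: [0.49, -0.0773, 0.0077]
ee_rot: [0.0, 0.845, 0.535, 0.0]
contact_force: [-0.1, -0.1, -0.1]
width: 0.0852
```

Request:
drive_tool:
  steps:
    - {"translation":[0,0,0.003],"turn":[0,0,0],"fingers":100}
    - {"translation":[0,0,0.003],"turn":[0,0,0],"fingers":100}
    - {"translation":[0,0,0],"turn":[0,0,0],"fingers":80}
    - {"translation":[0,0,0],"turn":[0,0,0],"fingers":70}
    - {"translation":[0,0,0],"turn":[0,0,0],"fingers":65}
    - {"translation":[0,0,0],"turn":[0,0,0],"fingers":60}
    - {"translation":[0,0,0],"turn":[0,0,0],"fingers":58}
    - {"translation":[0,0,0],"turn":[0,0,0],"fingers":55}
    - {"translation":[0,0,0],"turn":[0,0,0],"fingers":50}
    - {"translation":[0,0,0],"turn":[0,0,0],"fingers":45}
    - {"translation":[0,0,0],"turn":[0,0,0],"fingers":40}
    - {"translation":[0,0,0],"turn":[0,0,0],"fingers":40}
  squeeze: 25

```text
time_s: 4.45
eef_pos: [0.4897, -0.0773, 0.0016]
ee_rot: [0.0, 0.845, 0.535, 0.0]
contact_force: [-1.9, -0.2, 6.2]
width: 0.0499
```

Request:
drive_tool:
  steps:
    - {"translation":[0,0,0],"turn":[0,0,0],"fingers":30}
    - {"translation":[0,0,0],"turn":[0,0,0],"fingers":30}
    - {"translation":[0,0,-0.005],"turn":[0,0,0],"fingers":30}
    - {"translation":[0,0,-0.01],"turn":[0,0,0],"fingers":30}
    - {"translation":[0,0,-0.01],"turn":[0,0,0],"fingers":30}
    - {"translation":[0,0,0],"turn":[0,0,0],"fingers":30}
    - {"translation":[0,0,0],"turn":[0,0,0],"fingers":30}

```text
time_s: 5.15
eef_pos: [0.49, -0.0772, 0.0268]
ee_rot: [0.0, 0.845, 0.535, 0.0]
contact_force: [0.1, -0.1, -1.7]
width: 0.0498
```

```bash
python3 - <<'E'
from h import *
o=bot.observe(); print(o['eef_pos'],o['width'],o['contact_force'])
p,d,c=snap('wrist','w2'); W=world(c,d)
E
```

```text
[ 0.48997357 -0.07717782  0.02680704] 0.04983915326627457 [ 0.10551155 -0.0764337  -1.66313703]
```

View pics/w2.png

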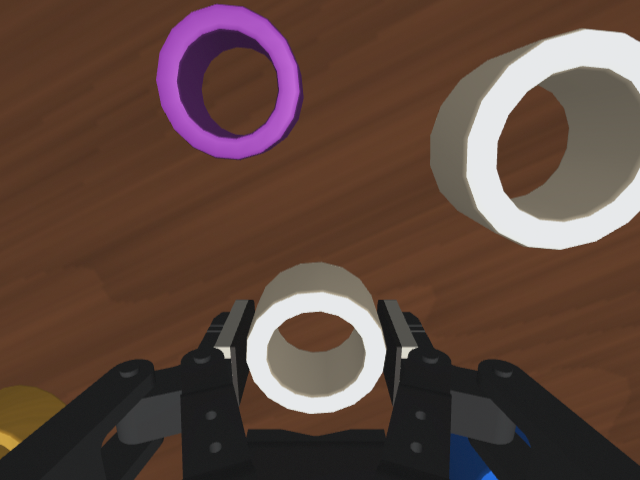

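The ring is held, centred between the pads at about (316,350), with a weight reading of about 1.7 N. I lift first, then traverse.

Request:
drive_tool:
  steps:
    - {"translation":[0,0,-0.01],"turn":[0,0,0],"fingers":30}
    - {"translation":[0,0,-0.02],"turn":[0,0,0],"fingers":30}
    - {"translation":[0,0,-0.03],"turn":[0,0,0],"fingers":30}
    - {"translation":[0,0,-0.03],"turn":[0,0,0],"fingers":30}
    - {"translation":[0,0,-0.03],"turn":[0,0,0],"fingers":30}
    - {"translation":[0,0,-0.03],"turn":[0,0,0],"fingers":30}
    - {"translation":[0,0,-0.02],"turn":[0,0,0],"fingers":30}
    - {"translation":[0,0,-0.01],"turn":[0,0,0],"fingers":30}
    - {"translation":[0,0,0],"turn":[0,0,0],"fingers":30}
    - {"translation":[0,0,0],"turn":[0,0,0],"fingers":30}

```text
time_s: 6.2
eef_pos: [0.489, -0.0771, 0.2055]
ee_rot: [-0.0, 0.845, 0.535, -0.001]
contact_force: [-0.7, 0.7, -1.8]
width: 0.0501
```

```bash
python3 - <<'E'
from h import *
from scipy.spatial.transform import Rotation as R
o=bot.observe(); print(o['eef_pos'],o['width'],o['contact_force'])
p,d,c=snap('wrist','w3'); W=world(c,d)
r=R.from_quat(o['ee_rot'],scalar_first=True)
hsv=cv2.cvtColor(p,cv2.COLOR_RGB2HSV)
T=(W-o['eef_pos'])@r.as_matrix()  # tool frame
m=(hsv[...,2]>190)&(hsv[...,1]<40)&(np.hypot(T[...,0],T[...,1])<.04)&(T[...,2]>-.06)&(T[...,2]<.01)
q=T[m]; print(len(q),np.median(q[:,2]))
q=q[abs(q[:,2]-np.median(q[:,2]))<.003]
print(cv2.minEnclosingCircle(q[:,:2].astype(np.float32)),q.mean(0),q.min(0),q.max(0))
A=np.c_[q[:,:2],np.ones(len(q))]; print('tilt',np.linalg.lstsq(A,q[:,2],rcond=None)[0])
E=r.inv().apply([.5588,.2128,.2]-o['eef_pos']); print('to flange',E)
E
```

```text
[ 0.48895227 -0.07710513  0.20551881] 0.05005319279480756 [-0.67956067  0.66071646 -1.82820561]
7267 -0.02949067063254519
((0.00024962465977296233, 0.0006049185176379979), 0.025378504768013954) [ 2.96225256e-05 -1.28777385e-03 -2.94434058e-02] [-0.02446997 -0.02413675 -0.03167583] [ 0.024432    0.02565502 -0.02704792]
tilt [-0.00095052 -0.0002257  -0.02944367]
to flange [ 0.29187653 -0.06109318  0.0054648 ]
```

Request:
drive_tool:
  steps:
    - {"translation":[0.015,-0.003,0],"turn":[0,0,0],"fingers":30}
    - {"translation":[0.03,-0.006,0],"turn":[0,0,0],"fingers":30}
    - {"translation":[0.03,-0.006,0],"turn":[0,0,0],"fingers":30}
    - {"translation":[0.03,-0.006,0],"turn":[0,0,0],"fingers":30}
    - {"translation":[0.03,-0.006,0],"turn":[0,0,0],"fingers":30}
    - {"translation":[0.03,-0.006,0],"turn":[0,0,0],"fingers":30}
    - {"translation":[0.03,-0.006,0],"turn":[0,0,0],"fingers":30}
    - {"translation":[0.03,-0.006,0],"turn":[0,0,0],"fingers":30}
    - {"translation":[0.03,-0.006,0],"turn":[0,0,0],"fingers":30}
    - {"translation":[0.015,-0.003,0],"turn":[0,0,0],"fingers":30}
    - {"translation":[0,0,0],"turn":[0,0,0],"fingers":30}
    - {"translation":[0,0,0],"turn":[0,0,0],"fingers":30}

```text
time_s: 7.45
eef_pos: [0.5561, 0.1881, 0.2054]
ee_rot: [0.0, 0.845, 0.534, -0.001]
contact_force: [0.2, 0.2, -1.3]
width: 0.0498
```

```bash
python3 - <<'E'
from h import *
o=bot.observe(); print(o['eef_pos'],o['width'],o['contact_force'],o['ee_rot'])
p,d,c=snap('wrist','w4'); W=world(c,d)
m=(abs(W[...,2]-.15)<.004); q=W[m]; print(m.sum(),np.median(q[:,2]))
hsv=cv2.cvtColor(p,cv2.COLOR_RGB2HSV)
X=np.array([.5588,.2128,.15]); k=c['R']@X+c['t']; print(k[0]/k[2]*c['fx']+c['cx'],k[1]/k[2]*c['fy']+c['cy'])
E
```

```text
[0.55608891 0.18810035 0.20538051] 0.04978757527447031 [ 0.15378904  0.18315527 -1.27802026] [ 3.66284560e-04  8.45422547e-01  5.34096591e-01 -1.18910779e-03]
31458 0.14992559145725237
357.75173211197506 254.22080821342064
```

View pics/w4.png

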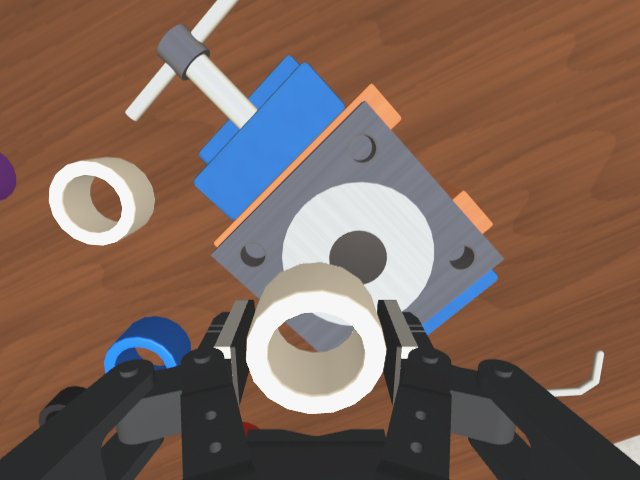

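```bash
python3 - <<'E'
from h import *
from scipy.spatial.transform import Rotation as R
from scipy.optimize import least_squares
p,d,c=load('w4'); W=world(c,d); hsv=cv2.cvtColor(p,cv2.COLOR_RGB2HSV)
m=((hsv[...,2]>165)&(hsv[...,1]<40)&(abs(W[...,2]-.15)<.004)).astype(np.uint8)
n,l,st,ce=cv2.connectedComponentsWithStats(m); k=1+np.argmax(st[1:,4]); M=(l==k)
# ray to plane z=.15
v,u=np.where(M); ray=np.c_[(u-c['cx'])/c['fx'],(v-c['cy'])/c['fy'],np.ones(len(u))]@c['R']; C=-c['R'].T@c['t']
s=(.15-C[2])/ray[:,2]; P=(C+ray*s[:,None])[:,:2]
print(len(P),st[k])
g=np.array([.5588,.2128]); img={}
r=np.hypot(*(P-g).T); a=np.arctan2(P[:,1]-g[1],P[:,0]-g[0]); b=np.digitize(a,np.linspace(-np.pi,np.pi,73))
out=[];inn=[]
for i in range(1,73):
    j=np.where(b==i)[0]
    if len(j)<20: continue
    o=j[r[j].argmax()]; q=j[r[j].argmin()]
    if abs(r[o]-.042)<.004: out.append(P[o])
    if abs(r[q]-.016)<.004: inn.append(P[q])
for nme,Q in (('out',out),('in',inn)):
    Q=np.array(Q); f=least_squares(lambda x:np.hypot(*(Q-x[:2]).T)-x[2],[*g,.04],loss='soft_l1',f_scale=.0005); print(nme,len(Q),f.x.round(4))
o=bot.observe(); rr=R.from_quat(o['ee_rot'],scalar_first=True); print(rr.inv().apply([.5588,.2128,.16]-o['eef_pos']))
E
```

```text
10561 [  282   182   152   130 10561]
out 50 [0.5607 0.2119 0.0423]
in 54 [0.5608 0.2117 0.0162]
[ 0.02399385 -0.00854886  0.04568029]
```

The face centre is (0.5607, 0.2118) by wrist camera and (0.559, 0.213) by top camera. The two cameras showed the same bias on the ring, so using the relative offset the target TCP is about (0.560, 0.2122).

Request:
drive_tool:
  steps:
    - {"translation":[0.012,-0.0034,0],"turn":[0,0,0],"fingers":30}
    - {"translation":[0.0115,-0.0034,0],"turn":[0,0,0],"fingers":30}
    - {"translation":[0,0,0.01],"turn":[0,0,0],"fingers":30}
    - {"translation":[0,0,0.015],"turn":[0,0,0],"fingers":30}
    - {"translation":[0,0,0.01],"turn":[0,0,0],"fingers":30}
    - {"translation":[0,0,0.005],"turn":[0,0,0],"fingers":30}
    - {"translation":[0,0,0],"turn":[0,0,0],"fingers":30}
    - {"translation":[0,0,0],"turn":[0,0,0],"fingers":30}
    - {"translation":[0,0,0],"turn":[0,0,0],"fingers":30}

```text
time_s: 8.4
eef_pos: [0.5609, 0.214, 0.1668]
ee_rot: [0.0, 0.845, 0.534, 0.001]
contact_force: [0.2, 0.1, -1.1]
width: 0.0498
```

```bash
python3 - <<'E'
from h import *
o=bot.observe(); print(o['eef_pos'],o['width'],o['contact_force'],o['ee_rot'])
p,d,c=snap('wrist','w5')
E
```

```text
[0.56087519 0.21397997 0.16682182] 0.04978836928721682 [ 0.19271007  0.09844584 -1.05855253] [8.06857251e-05 8.45201896e-01 5.34446880e-01 5.30311555e-04]
```

View pics/w5.png

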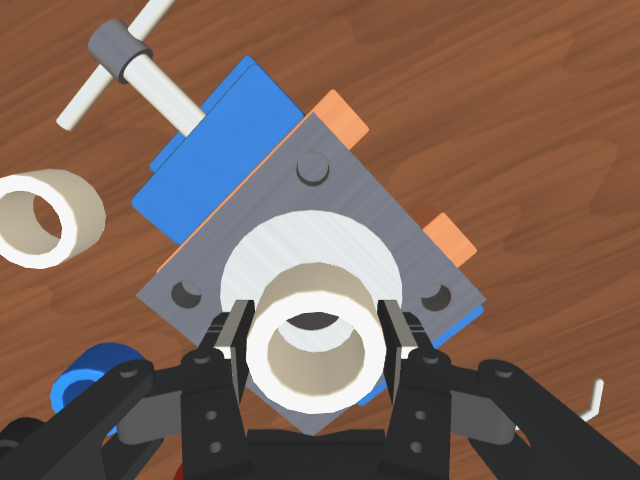

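```bash
cat > fit.py <<'E'
from h import *
from scipy.optimize import least_squares
from scipy.spatial.transform import Rotation as R
def face(f,g=(.5605,.212),z=.15):
    p,d,c=load(f); W=world(c,d); hsv=cv2.cvtColor(p,cv2.COLOR_RGB2HSV)
    M=(hsv[...,2]>165)&(hsv[...,1]<40)&(abs(W[...,2]-z)<.004)
    v,u=np.where(M); ray=np.c_[(u-c['cx'])/c['fx'],(v-c['cy'])/c['fy'],np.ones(len(u))]@c['R']; C=-c['R'].T@c['t']
    P=(C+ray*((z-C[2])/ray[:,2])[:,None])[:,:2]; g=np.array(g)
    r=np.hypot(*(P-g).T); a=np.arctan2(P[:,1]-g[1],P[:,0]-g[0]); b=np.digitize(a,np.linspace(-np.pi,np.pi,73)); out=[]
    for i in range(1,73):
        j=np.where((b==i)&(r<.047))[0]
        if len(j)<10: continue
        o=j[r[j].argmax()]
        if r[o]>.039: out.append(P[o])
    Q=np.array(out); x=least_squares(lambda x:np.hypot(*(Q-x[:2]).T)-x[2],[*g,.042],loss='soft_l1',f_scale=.0005).x
    x2=least_squares(lambda x:np.hypot(*(Q-x[:2]).T)-.042,g,loss='soft_l1',f_scale=.0005).x
    return len(Q),x,x2
E
python3 - <<'E'
from fit import *
print(face('w4'),face('w5'))
o=bot.observe(); print(o['eef_pos'])
r=R.from_quat(o['ee_rot'],scalar_first=True)
p,d,c=load('w5'); W=world(c,d); hsv=cv2.cvtColor(p,cv2.COLOR_RGB2HSV)
# ring top circle
T=(W-o['eef_pos'])@r.as_matrix(); m=(hsv[...,2]>190)&(hsv[...,1]<40)&(abs(T[...,2]+.0294)<.003)&(np.hypot(T[...,0],T[...,1])<.035)
q=W[m]; print('ring',cv2.minEnclosingCircle(q[:,:2].astype(np.float32)),np.median(q[:,2]))
fc=face('w5')[2]; print(r.inv().apply([*fc,.15]-o['eef_pos']))
E
```

```text
(55, array([0.56072727, 0.2118341 , 0.04229111]), array([0.5605877 , 0.21197558])) (40, array([0.56057035, 0.21182936, 0.04222879]), array([0.56030927, 0.21194657]))
[0.5608635  0.21401521 0.16685227]
ring ((0.5617256760597229, 0.21369880437850952), 0.025192225351929665) 0.19624338856181112
[-0.00212153  0.00037346  0.01685067]
```

Request:
drive_tool:
  steps:
    - {"translation":[-0.002,0,0],"turn":[0,0,0],"fingers":30}
    - {"translation":[0,0,0.003],"turn":[0,0,0],"fingers":30}
    - {"translation":[0,0,0.003],"turn":[0,0,0],"fingers":30}
    - {"translation":[0,0,0.003],"turn":[0,0,0],"fingers":30}
    - {"translation":[0,0,0.002],"turn":[0,0,0],"fingers":30}
    - {"translation":[0,0,0],"turn":[0,0,0],"fingers":30}
    - {"translation":[0,0,0],"turn":[0,0,0],"fingers":30}
    - {"translation":[0,0,0],"turn":[0,0,0],"fingers":30}

```text
time_s: 9.25
eef_pos: [0.5597, 0.2122, 0.1554]
ee_rot: [0.0, 0.845, 0.535, 0.0]
contact_force: [-0.3, 0.2, -0.2]
width: 0.0501
```

```bash
python3 - <<'E'
from fit import *
o=bot.observe(); print(o['eef_pos'],o['contact_force'])
p,d,c=snap('wrist','w6'); W=world(c,d); hsv=cv2.cvtColor(p,cv2.COLOR_RGB2HSV)
r=R.from_quat(o['ee_rot'],scalar_first=True); print(face('w6'))
T=(W-o['eef_pos'])@r.as_matrix(); m=(hsv[...,2]>190)&(hsv[...,1]<40)&(abs(T[...,2]+.0294)<.003)&(np.hypot(T[...,0],T[...,1])<.035)
q=W[m]; print('ring',cv2.minEnclosingCircle(q[:,:2].astype(np.float32)),np.median(q[:,2]))
E
```

```text
[0.55971539 0.21218892 0.15539472] [-0.30068745  0.2259903  -0.24491549]
(42, array([0.56132014, 0.21148007, 0.04279699]), array([0.56043839, 0.21190767]))
ring ((0.5605711340904236, 0.21224068105220795), 0.025117866694927216) 0.18481313104976532
```

The ring is centred within about 0.5 mm. Now I lower it gently.

Request:
drive_tool:
  steps:
    - {"translation":[0,0,0.001],"turn":[0,0,0],"fingers":30}
    - {"translation":[0,0,0.001],"turn":[0,0,0],"fingers":30}
    - {"translation":[0,0,0.001],"turn":[0,0,0],"fingers":30}
    - {"translation":[0,0,0],"turn":[0,0,0],"fingers":30}
    - {"translation":[0,0,0],"turn":[0,0,0],"fingers":30}

```text
time_s: 9.8
eef_pos: [0.5596, 0.2121, 0.1522]
ee_rot: [0.0, 0.845, 0.535, -0.0]
contact_force: [0.2, -0.4, -0.8]
width: 0.0495
```

Request:
drive_tool:
  steps:
    - {"translation":[0,0,0.0005],"turn":[0,0,0],"fingers":30}
    - {"translation":[0,0,0],"turn":[0,0,0],"fingers":30}
    - {"translation":[0,0,0],"turn":[0,0,0],"fingers":30}

```text
time_s: 10.1
eef_pos: [0.5596, 0.2122, 0.1518]
ee_rot: [-0.0, 0.845, 0.535, 0.0]
contact_force: [-0.3, -0.3, -0.9]
width: 0.05
```

Request:
drive_tool:
  steps:
    - {"translation":[0,0,0.0005],"turn":[0,0,0],"fingers":30}
    - {"translation":[0,0,0],"turn":[0,0,0],"fingers":30}
    - {"translation":[0,0,0],"turn":[0,0,0],"fingers":30}

```text
time_s: 10.4
eef_pos: [0.5597, 0.2122, 0.1517]
ee_rot: [-0.0, 0.845, 0.535, 0.0]
contact_force: [-0.3, -0.8, 3.2]
width: 0.0497
```

Contact felt: the z force went from -0.9 to +3.2 N at the expected height. Release.

Request:
drive_tool:
  steps:
    - {"translation":[0,0,0],"turn":[0,0,0],"fingers":58}
    - {"translation":[0,0,0],"turn":[0,0,0],"fingers":60}
    - {"translation":[0,0,0],"turn":[0,0,0],"fingers":63}
    - {"translation":[0,0,0],"turn":[0,0,0],"fingers":67}
    - {"translation":[0,0,0],"turn":[0,0,0],"fingers":75}
    - {"translation":[0,0,0],"turn":[0,0,0],"fingers":85}
    - {"translation":[0,0,0],"turn":[0,0,0],"fingers":95}
    - {"translation":[0,0,0],"turn":[0,0,0],"fingers":95}
    - {"translation":[0,0,0],"turn":[0,0,0],"fingers":95}

```text
time_s: 11.3
eef_pos: [0.5596, 0.2122, 0.1513]
ee_rot: [0.0, 0.845, 0.535, 0.0]
contact_force: [0.1, -0.9, 0.2]
width: 0.0811
```

Request:
drive_tool:
  steps:
    - {"translation":[0,0,-0.01],"turn":[0,0,0],"fingers":95}
    - {"translation":[0,0,-0.02],"turn":[0,0,0],"fingers":95}
    - {"translation":[0,0,-0.03],"turn":[0,0,0],"fingers":95}
    - {"translation":[0,0,-0.03],"turn":[0,0,0],"fingers":95}
    - {"translation":[0,0,-0.02],"turn":[0,0,0],"fingers":95}
    - {"translation":[0,0.03,0],"turn":[0,0,0],"fingers":95}
    - {"translation":[0,0.03,0],"turn":[0,0,0],"fingers":95}
    - {"translation":[0,0,0],"turn":[0,0,0],"fingers":95}
    - {"translation":[0,0,0],"turn":[0,0,0],"fingers":95}

```text
time_s: 12.2
eef_pos: [0.6139, 0.186, 0.2615]
ee_rot: [-0.0, 0.845, 0.534, -0.0]
contact_force: [-0.4, 0.7, -0.1]
width: 0.0814
```

```bash
python3 - <<'E'
from fit import *
o=bot.observe(); print(o['time_s'],o['eef_pos'],o['contact_force'])
p,d,c=snap('wrist','w7'); W=world(c,d)
print(face('w7'))
m=(abs(W[...,2]-.18)<.004)&(np.hypot(W[...,0]-.5605,W[...,1]-.212)<.04); q=W[m]
A=np.c_[q[:,:2]-q[:,:2].mean(0),np.ones(len(q))]
print(cv2.minEnclosingCircle(q[:,:2].astype(np.float32)),np.linalg.lstsq(A,q[:,2],rcond=None)[0])
snap('scene','scene2')
E
```

```text
12.2 [0.61386994 0.18601876 0.26153007] [-0.39522972  0.72465631 -0.14929867]
(72, array([0.56006798, 0.21232278, 0.04227383]), array([0.56006987, 0.21231531]))
((0.5605974197387695, 0.2118297815322876), 0.025134272873401642) [-0.00421314  0.00202201  0.1809842 ]
```

View pics/w7.png

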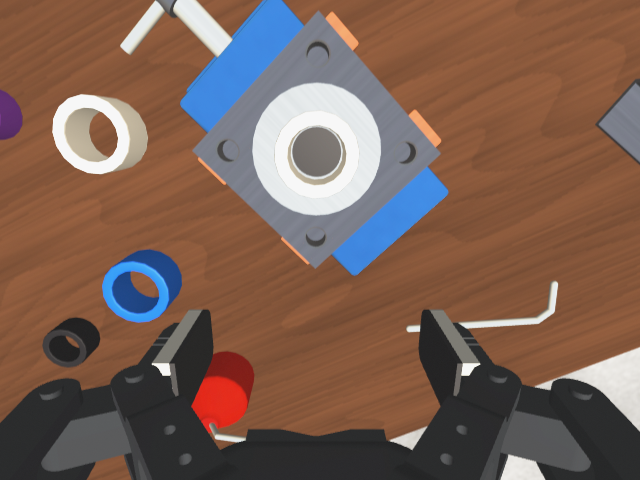

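View pics/scene2.png

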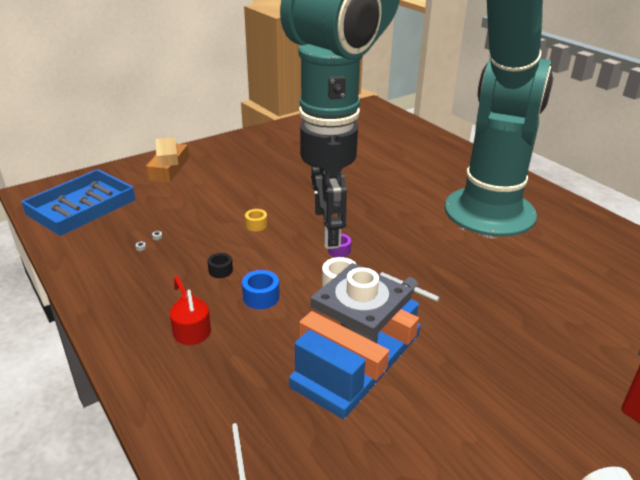

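The wrist view shows the ring whole and flat at (317,153), concentric on the bright face. The two centres agree within 0.7 mm and the ring's top is at 0.181 m. In the scene view, brass at (256,219) and black at (220,264) are where they were.

```bash
python3 -c "
from plant import workorder
print(workorder.job_done())"
```

```text
the job is handed in; nothing more can be done
None
```

The white ceramic ring is lying flat on the flange's sealing face, centred over the bore, and I handed the job in at about 12.3 s of the 38 s allowed.

- **Choice:** I took the smaller of the two white rings (50 mm across, 30 mm tall) and left the larger white, purple and blue rings alone.
- **Grip and set-down:** I gripped it with a 25 N squeeze and lowered it in 0.5 mm steps at the end. Contact came at the expected height with about 4 N, and I released it there.
- **Last checks:** The ring is about 0.7 mm off the face centre, less than the cameras' 2 mm calibration error. Its top is at 0.181 m (0.180 m expected) with a tilt of about 0.3°. It looks whole, the gripper is clear of it, and the brass and black rings are where they were.
- **Disagreement:** The top and wrist cameras differed by about 2 mm on absolute positions. I centred using the wrist camera's relative measurement, and the top-camera offset agreed with it to within 1 mm.

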